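Reset the tripped breaker

ROBOT

A 6-joint arm with a two-finger parallel gripper is mounted at the origin on a cart in front of the work surface, level with it; the furniture and walls round the work are solid. World frame = base frame: x ahead of the robot, y to its left, z up, the work surface at z = 0. Lengths are in m, angles in degrees, forces in N, time in s.
With the tool pointing down it reaches from about 0.4 to 0.825 m from the base axis. Payload 7 kg.
Tool frame: the origin (TCP) lies between the finger pads, 19 mm behind the fingertips; this is the grasp point; z points along the fingers, y is the line along which they close (so a half turn about z gives the same grasp; the last joint's range is limited). The gripper opens to 88 mm and grips with 3 to 60 N. Pads are 19 mm wide; open, the fingers measure 130 mm over their backs; the gripper's body (78 mm by 193 mm) begins 47 mm behind the grasp point.
Start: joints at [-58.264, 20.546, 0.682, 0, -70.136, -16.507], TCP at [0.177, -0.651, 0.245] pointing down, gripper open.
Joint ranges: [-176.03, 176.03], [-82.01, 121.73], [-58.28, 71.71], [-173.87, 95.51], [-174.79, -0.11], [-173.66, 173.66]. Speed limits (degrees/s): [136.94, 136.94, 172.46, 180, 180, 180].

INTERFACE

Orientations are given as [roll, pitch, yaw] about the fixed x, y, z axes, in that order (R = Rz(yaw) Ry(pitch) Rx(roll)).
In Python, from plant import ctrl, cams, workorder gives the robot as it stands.
- The arm moves only by the tool play_rows, never from a script. Its argument "motion" is a list of rows, each an object of numbers: "x", "y", "z": the shift along the tool's x, y, z normalised to -1 to 1, where 1 is 0.025 m; "rx", "ry", "rz": the turn, a rotation vector about the tool's x, y, z normalised to -1 to 1, where 1 is 4 degrees. A call has 1 to 20 rows; each row shifts and turns the commanded pose from where the row before left it, along the tool's axes as they then stand; what a row does not reach is not made up. A row lasts 1/8 s, in which the tool goes at most 62.5 mm and 10.7 degrees, less where a joint would pass 70% of its speed; a pose out of reach is approached as far as the arm can. A call with a number of a shift or a turn outside -1 to 1 is refused whole. A call with a gripper value outside its range is refused whole. "fingers" is the opening, from -1 (shut) to 1 (fully open), set as the call begins (left out, the last holds). The fingers move at their own pace and stop on an object; the grip force is fixed at half the most. Time passes only in rows, so rows that do not move let the fingers close. It gives the time, the measured TCP pose, the force, the opening and the grip force at its end, in the units of the state.
- ctrl.get_obs(): the state, without advancing time (a new reading comes with each control period).
- cams.snapshot(name): name is "scene" or "side" or "wrist"; returns the picture (400x640x3 uint8, blue, green, red); there is no depth.
- cams.get_calibration(name): a dict with "vertical_fov" (degrees; the focal length in pixels is half the picture's height over the tangent of half this angle, whatever the lens; pixels are square), "cx", "cy" (the principal point, pixels), "position" and "rotation" of the camera in the world. Camera axes: x right, y up, looking along -z (the intrinsics and any distortion apply to the point x, -y, -z); pixel columns grow to the right and rows downward; lengths in m; the calibration is good to about 2 mm. A picture is of the moment at which its call begins: read the wrist's pose just before it. get_calibration takes no time and is no camera call; for the wrist camera it gives the pose at the moment of the call.
- workorder.close_job(): hands the job in; it is judged then, once.
The state is a dict: "clock": time; "joint_pos": joint angles; "qvel": joint speeds; "tau": joint torques, N m; "tool_pos": TCP position; "orientation": TCP orientation; "force": force on the tool from outside, world axes, zero at the start; "moment": the same for the moment, N m; "opening": finger opening in m; "gripper_force": force on a finger pad.
Only numpy, scipy, OpenCV 4.12 (cv2) and the standard library are available. Lean on these libraries where they do the work, as an engineer would, in place of code of your own. Each camera call takes 0.05 s, during which the arm holds its last target. There are 200 camera calls.

TASK

One of the four breakers on the power distributor has tripped: its handle stands halfway, neither on nor off. Reset it the way an electrician does, gently with the fingertips: push its handle fully off (down the slope, to the green mark) so that the mechanism re-latches, then fully on (up the slope, to the red mark), and draw the hand at least 10 cm clear of it. Do not touch the other breakers, one of which is off on purpose, and leave everything lying round the box where it is; nothing is to be picked up.

Things in the scene. Friction and masses are not known exactly. Their poses are not given: they have to be found in the camera images.
- distributor: Portable power distributor, a dark grey wedge-shaped box that does not move: 220 mm deep (x), 300 mm wide (y) plus a carrying bar out to 183 mm from the centre at each end; 80 mm high at the front (-x), 107 mm at the rear (+x). Origin: middle of its underside. Its top slopes up 8 deg towards +x and carries four identical breakers in a row, 58 mm apart along y, in varying order.
- breaker_a: The TRIPPED breaker: black, 55 mm wide (y), 116 mm long up the slope. Origin on the sloping panel right under the handle; frame level, parallel to the box's. In it up-slope is (0.990, 0, 0.140) and the panel's outward normal (-0.140, 0, 0.990). Along that normal from the origin: case top 10 mm, raised nose (60 mm long, centred) 18 mm, handle pivot 10 mm, handle tip 48 mm when square to the panel.
- handle_a (a joint): The tripped handle, rad: -0.35 fully OFF (leans down the slope, green mark), 0 square to the panel, +0.35 fully ON (leans up the slope, red mark); starts within 0.08 of 0. A toggle: friction holds it near the middle; past about 0.2 either way a spring throws it to that stop and keeps it there. At the tip it takes under 1 N to move it from the middle, 2 to 6 N to leave a stop.
- tip_a (a point): Middle of the outer end of the tripped handle, moving with it. The handle is an ivory bar 20 mm wide (y), 5.5 mm thick, 38 mm from pivot to tip, sticking 30 mm out of the nose when square; the next handles are 58 mm away along y, 38 mm clear between. Leaning at a stop, its tip is 46 mm off the panel and 13 mm up or down the slope.
- breaker_b: Neighbouring breaker, in service: handle on; leave it alone. Same size, shape and frame as breaker_a.
- handle_b (a joint): Handle of breaker_b, rad, sense as handle_a; starts fully on, +0.35.
- breaker_c: Neighbouring breaker, in service: handle on; leave it alone. Same size, shape and frame as breaker_a.
- handle_c (a joint): Handle of breaker_c, rad, sense as handle_a; starts fully on, +0.35.
- breaker_d: Neighbouring breaker, switched off on purpose: handle off; leave it alone. Same size, shape and frame as breaker_a.
- handle_d (a joint): Handle of breaker_d, rad, sense as handle_a; starts fully off, -0.35.
- oil_filter_b: Loose white oil filter can, 70 mm across, 81 mm high, standing beside the box; origin under its centre. Bystander.
- box_bulb: Loose small red card box 40x50x60 mm, standing beside the box; origin under its centre. Bystander.
- wrench_13: Loose steel open-end wrench 30x164x7 mm, lying beside the box, long towards its rear; origin under its centre. Bystander.
- brake_pad_a: Loose dark brake pad 54x116x16 mm, lying beside the box; origin under its centre. Bystander.

How it is judged:
By the outcome, as a careful person would: the job done as asked, in the order asked, and still so for the second after the job is handed in, with the robot touching nothing.
It also fails if it takes over 38 s, if anything falls off the work surface, if the arm or the gripper's body presses on something with over 40 N, if the wrist force passes 120 N, or if a joint passes its speed limit or range.

## Working session

There is one attempt and no reset: what is moved stays moved. The work goes in short steps, Python scripts to look and compute and a tool call to move; the robot and the scene stay as the last step left them, time stands still between calls to the robot, and variables do not carry over. Pictures are saved under pics/ and viewed, at most 10 in all, crops included, and the job is handed in when it is done.

Besides the shell and the picture viewer there is one more tool, called as name(argument=value, ...), one argument or row to a line, values as JSON. play_rows: Moves the arm, as the interface text tells. Its arguments: {"type":"object","properties":{"motion":{"type":"array"},"fingers":{"type":"number"}},"required":["motion"]}

```bash
mkdir -p pics; python3 - <<'E'
from plant import ctrl,cams
import cv2
print(ctrl.get_obs())
for n in ("scene","side"):
    c=cams.get_calibration(n);print(n,c);cv2.imwrite(f"pics/{n}0.png",cams.snapshot(n))
E
```

```text
{'clock': 0.0, 'joint_pos': array([-5.82637957e+01,  2.05881030e+01,  6.33456305e-01, -2.02634869e-02,
       -7.01376480e+01, -1.65067605e+01]), 'qvel': array([ 0.00721549, -0.02344492, -0.01233635, -0.05578233,  0.10916652,
       -0.0063941 ]), 'tau': array([ 2.75812827e-04, -5.82719886e+01,  2.93051594e+01,  6.99706793e+00,
        7.03178113e-03, -9.70552696e-05]), 'tool_pos': array([ 0.17715835, -0.65084405,  0.24445743]), 'orientation': array([ 1.79906096e+02, -7.96191944e-03, -1.64777450e+02]), 'force': array([-0.21653661, -0.59812694,  0.19441793]), 'moment': array([-0.02480351,  0.02017412,  0.03605024]), 'gripper_force': 0.0, 'opening': 0.08728820560571973}
scene {'vertical_fov': 57.874014710238576, 'cx': 316.14850338033045, 'cy': 203.12871994665065, 'position': array([ 0.81061419, -0.70608333,  0.54057429]), 'rotation': array([61.46159973, -0.5476956 , 22.17141057])}
side {'vertical_fov': 53.60672854658199, 'cx': 318.25699766843036, 'cy': 194.3461838857318, 'position': array([0.25798103, 0.89746327, 0.83309019]), 'rotation': array([  52.75455687,    1.08223976, -163.9726557 ])}
```

View pics/scene0.png

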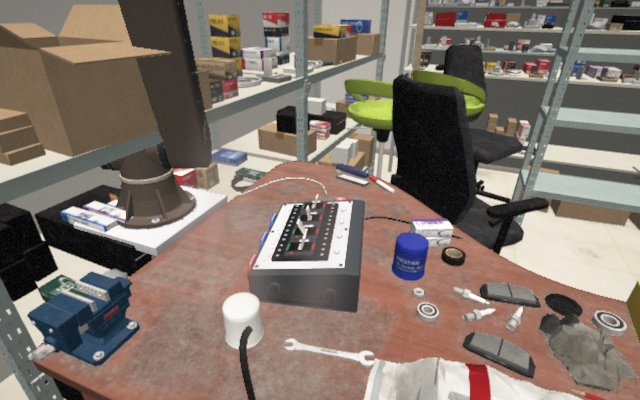

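View pics/side0.png

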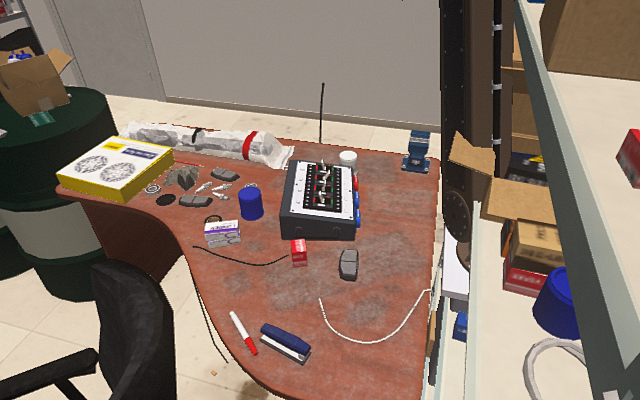

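The scene view shows the distributor at about (310,250), and the side view shows it at about (320,200). I'll enlarge both.

```bash
python3 - <<'E'
import cv2,numpy as np
a=cv2.imread("pics/scene0.png")[185:315,240:375];b=cv2.imread("pics/side0.png")[150:245,275:370]
cv2.imwrite("pics/c1.png",cv2.resize(a,None,fx=4.4,fy=4.4,interpolation=2)); cv2.imwrite("pics/c2.png",cv2.resize(b,None,fx=6,fy=6,interpolation=2))
E
```

```text
(no output)
```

View pics/c1.png

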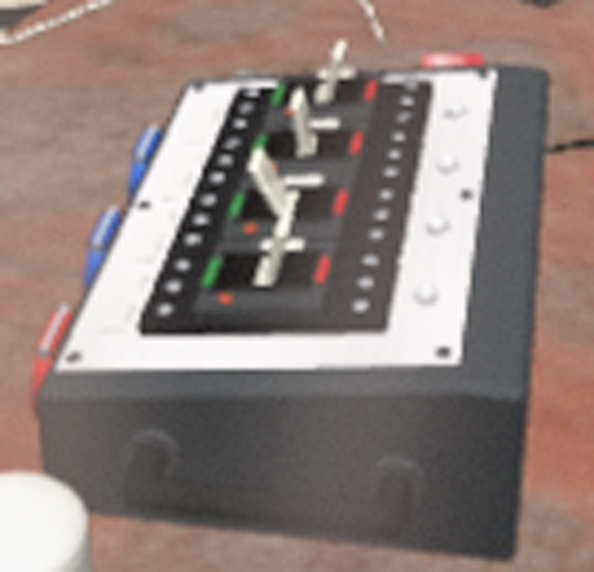

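View pics/c2.png

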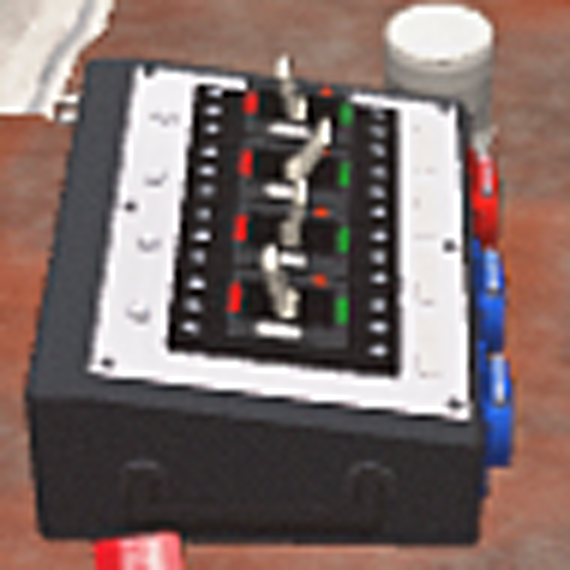

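The tripped handle is the third from the -y end: it stands square, while the others lean red, green and red. Its tip is near scene crop (298,95) and side crop (297,185). Next I'll fit the breaker row's pose from its case-top corners and the tips.

```bash
cat >h.py <<'E'
import numpy as np
from scipy.spatial.transform import Rotation as R
def proj(c,P):
    f=200/np.tan(np.radians(c["vertical_fov"]/2)); p=(np.atleast_2d(P)-c["position"])@R.from_euler("xyz",c["rotation"],degrees=True).as_matrix()
    return np.c_[c["cx"]+f*p[:,0]/-p[:,2], c["cy"]-f*p[:,1]/-p[:,2]]
u=np.array([.990,0,.140]);n=np.array([-.140,0,.990]);yv=np.array([0,1,0])
def tip(i,a): return (i-1.5)*.058*yv+n*.010+.038*(np.cos(a)*n+np.sin(a)*u)
corn=[s*.058*u+t*.1145*yv+.010*n for s,t in((-1,-1),(1,-1),(1,1),(-1,1))]
E
python3 - <<'E'
from h import *
from plant import cams
from scipy.optimize import least_squares
cs,cd=cams.get_calibration("scene"),cams.get_calibration("side")
M=np.array(corn+[tip(0,.35),tip(1,-.35),tip(2,0),tip(3,.35)])
A=np.array([(142,333),(387,332),(432,82),(238,88),(288,198),(260,152),(298,92),(341,42)])/4.4+[240,185]-.4
B=np.array([(397,108),None,None,None][:0]+[(398,108),(197,85),(168,352),(397,375),(285,60),(322,127),(297,183),(272,253)])/6+[275,150]-.4
def W(p,M): return M@R.from_euler("z",p[3]).as_matrix().T+p[:3]
def res(p,a=True): 
    m=M.copy(); m[6]=tip(2,p[4])
    return np.r_[proj(cs,W(p,m))-A,proj(cd,W(p,m))-B].ravel()
s=least_squares(res,[.55,-.1,.1,0,0],loss="soft_l1")
print(s.x,np.degrees(s.x[3]));print(res(s.x).reshape(-1,2).round(1))
print("origin_a",W(s.x,.029*yv[None]),"tip",W(s.x,tip(2,s.x[4])[None]))
E
```

```text
[ 0.53756443 -0.06993501  0.09279055  0.2453535  -0.01706904] 14.057719785585798
[[-1.1 -2.2]
 [ 0.1 -3.2]
 [ 0.2 -1.3]
 [-0.6 -0.5]
 [-0.1  4.9]
 [-1.1  1. ]
 [ 0.1  0.5]
 [-0.1  1. ]
 [-0.5 -0.1]
 [-1.1 -0.4]
 [-0.8 -2.1]
 [ 0.5 -1.3]
 [-1.4  0.9]
 [ 0.1  0.6]
 [ 0.   0.9]
 [-1.   0.8]]
origin_a [[ 0.53052035 -0.04180351  0.09279055]] tip [[ 0.52337948 -0.04359158  0.14021427]]
```

The fit puts the tripped handle's tip at about (0.523, -0.044, 0.140) with yaw 14°. I'll move above it, turn the tool so its y axis is along the slope, and set the fingers to straddle.

play_rows(
  motion=[
    {"x":-0.985,"y":0.99,"z":-0.1},
    {"x":-0.985,"y":0.99,"z":-0.1},
    {"x":-0.985,"y":0.99,"z":-0.1},
    {"x":-0.985,"y":0.99,"z":-0.1},
    {"x":-0.985,"y":0.99,"z":-0.1},
    {"x":-0.985,"y":0.99,"z":-0.1},
    {"x":-0.985,"y":0.99,"z":-0.1},
    {"x":-0.985,"y":0.99,"z":-0.1},
    {"x":-0.985,"y":0.99,"z":-0.1},
    {"x":-0.985,"y":0.99,"z":-0.1},
    {"x":-0.985,"y":0.99,"z":-0.1},
    {"x":-0.985,"y":0.99,"z":-0.1},
    {"x":-0.985,"y":0.99,"z":-0.1},
    {"x":-0.985,"y":0.99,"z":-0.1},
    {"x":-0.985,"y":0.99,"z":-0.1},
    {"x":-0.985,"y":0.99,"z":-0.1},
    {"x":-0.985,"y":0.99,"z":-0.1},
    {"x":-0.985,"y":0.99,"z":-0.1},
    {"x":-0.985,"y":0.99,"z":-0.1},
    {"x":-0.985,"y":0.99,"z":-0.1},
  ],
)

```text
$.motion[0]: bad value
```

play_rows(
  motion=[
    {"rz":-1},
    {"rz":-1},
    {"rz":-1},
    {"rz":-1},
    {"rz":-1},
    {"rz":-1},
    {"rz":-1},
    {"rz":-1},
    {"rz":-1},
    {"rz":-1},
    {"rz":-1},
    {"rz":-1},
    {"rz":-1},
    {"rz":-1},
    {"rz":-1},
    {"rz":-1},
    {"rz":-1},
    {"rz":-1},
    {"rz":-1},
    {"rz":-1},
  ],
)

```text
$.motion[0]: bad value
```

play_rows(
  motion=[
    {"rz":-1},
    {"rz":-1},
    {"rz":-0.25},
    {"rx":1},
    {"rx":1},
    {"rx":0},
    {"rx":0},
  ],
)

```text
$.motion[0]: bad value
```

```bash
python3 - <<'E'
from plant import ctrl,cams
import cv2
o=ctrl.get_obs();print(o)
c=cams.get_calibration("wrist");print(c)
i=cams.snapshot("wrist");cv2.imwrite("pics/w0.png",i);cv2.imwrite("pics/w0b.png",cv2.resize(i,(800,500),interpolation=2))
E
```

```text
{'clock': 0.1, 'joint_pos': array([-5.82636104e+01,  2.05874921e+01,  6.41102977e-01, -1.88509830e-02,
       -7.01356682e+01, -1.65071929e+01]), 'qvel': array([ 0.12354801, -0.08871469,  0.06320005, -0.02710903,  0.05827668,
        0.11456673]), 'tau': array([-6.38040674e-04, -5.84164345e+01,  2.93754065e+01,  7.01557070e+00,
        1.01825219e-02, -5.01000056e-05]), 'tool_pos': array([ 0.17719682, -0.65091811,  0.24452683]), 'orientation': array([ 1.79916289e+02, -6.32589169e-03, -1.64777217e+02]), 'force': array([0.00313226, 0.31626407, 0.9582906 ]), 'moment': array([-0.05031422, -0.02701475, -0.01517745]), 'gripper_force': 0.0, 'opening': 0.0874679422752389}
{'vertical_fov': 66.86971348401181, 'cx': 320.04453416109857, 'cy': 199.36418382887922, 'position': array([ 0.09943309, -0.67323073,  0.3835895 ]), 'rotation': array([-17.31161961,  -0.14171181, 105.21701297])}
```

View pics/w0b.png

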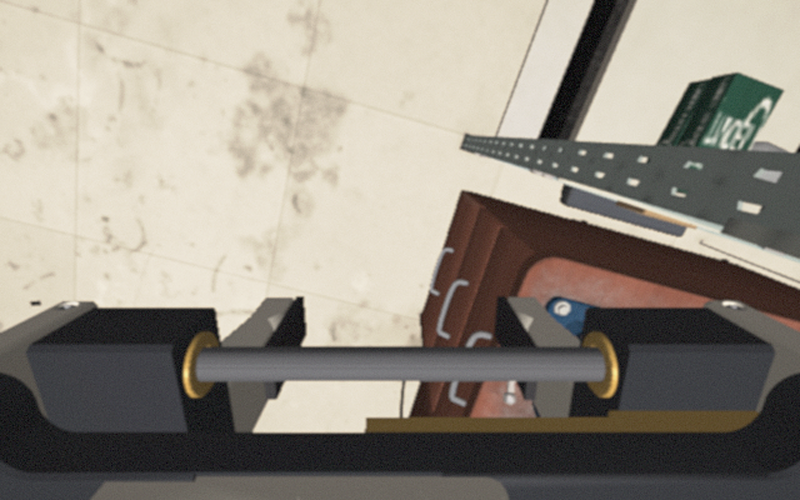

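The wrist picture shows only the floor and the fingers at the start pose. The moves were refused, so each row probably needs all six numbers.

play_rows(
  motion=[
    {"x":-0.985,"y":0.99,"z":-0.1,"rx":0,"ry":0,"rz":0},
  ],
)

```text
clock: 0.28
tool_pos: [0.1938, -0.6213, 0.2464]
orientation: [179.9, -0.0, -164.9]
force: [-0.1, 1.0, 0.5]
opening: 0.0879
gripper_force: 0.0
```

play_rows(
  motion=[
    {"x":-0.985,"y":0.99,"z":-0.1,"rx":0,"ry":0,"rz":0},
    {"x":-0.985,"y":0.99,"z":-0.1,"rx":0,"ry":0,"rz":0},
    {"x":-0.985,"y":0.99,"z":-0.1,"rx":0,"ry":0,"rz":0},
    {"x":-0.985,"y":0.99,"z":-0.1,"rx":0,"ry":0,"rz":0},
    {"x":-0.985,"y":0.99,"z":-0.1,"rx":0,"ry":0,"rz":0},
    {"x":-0.985,"y":0.99,"z":-0.1,"rx":0,"ry":0,"rz":0},
    {"x":-0.985,"y":0.99,"z":-0.1,"rx":0,"ry":0,"rz":0},
    {"x":-0.985,"y":0.99,"z":-0.1,"rx":0,"ry":0,"rz":0},
    {"x":-0.985,"y":0.99,"z":-0.1,"rx":0,"ry":0,"rz":0},
    {"x":-0.985,"y":0.99,"z":-0.1,"rx":0,"ry":0,"rz":0},
    {"x":-0.985,"y":0.99,"z":-0.1,"rx":0,"ry":0,"rz":0},
    {"x":-0.985,"y":0.99,"z":-0.1,"rx":0,"ry":0,"rz":0},
    {"x":-0.985,"y":0.99,"z":-0.1,"rx":0,"ry":0,"rz":0},
    {"x":-0.985,"y":0.99,"z":-0.1,"rx":0,"ry":0,"rz":0},
    {"x":-0.985,"y":0.99,"z":-0.1,"rx":0,"ry":0,"rz":0},
    {"x":-0.985,"y":0.99,"z":-0.1,"rx":0,"ry":0,"rz":0},
    {"x":-0.985,"y":0.99,"z":-0.1,"rx":0,"ry":0,"rz":0},
    {"x":-0.985,"y":0.99,"z":-0.1,"rx":0,"ry":0,"rz":0},
    {"x":-0.985,"y":0.99,"z":-0.1,"rx":0,"ry":0,"rz":0},
  ],
)

```text
clock: 2.65
tool_pos: [0.5227, -0.0432, 0.2953]
orientation: [180.0, -0.0, -164.8]
force: [0.6, -0.2, 0.3]
opening: 0.0878
gripper_force: 0.0
```

play_rows(
  motion=[
    {"x":0,"y":0,"z":0,"rx":0,"ry":0,"rz":-1},
    {"x":0,"y":0,"z":0,"rx":0,"ry":0,"rz":-1},
    {"x":0,"y":0,"z":0,"rx":0,"ry":0,"rz":-1},
    {"x":0,"y":0,"z":0,"rx":0,"ry":0,"rz":-1},
    {"x":0,"y":0,"z":0,"rx":0,"ry":0,"rz":-1},
    {"x":0,"y":0,"z":0,"rx":0,"ry":0,"rz":-1},
    {"x":0,"y":0,"z":0,"rx":0,"ry":0,"rz":-1},
    {"x":0,"y":0,"z":0,"rx":0,"ry":0,"rz":-1},
    {"x":0,"y":0,"z":0,"rx":0,"ry":0,"rz":-1},
    {"x":0,"y":0,"z":0,"rx":0,"ry":0,"rz":-1},
    {"x":0,"y":0,"z":0,"rx":0,"ry":0,"rz":-1},
    {"x":0,"y":0,"z":0,"rx":0,"ry":0,"rz":-1},
    {"x":0,"y":0,"z":0,"rx":0,"ry":0,"rz":-1},
    {"x":0,"y":0,"z":0,"rx":0,"ry":0,"rz":-1},
    {"x":0,"y":0,"z":0,"rx":0,"ry":0,"rz":-1},
    {"x":0,"y":0,"z":0,"rx":0,"ry":0,"rz":-1},
    {"x":0,"y":0,"z":0,"rx":0,"ry":0,"rz":-1},
    {"x":0,"y":0,"z":0,"rx":0,"ry":0,"rz":-1},
    {"x":0,"y":0,"z":0,"rx":0,"ry":0,"rz":-1},
    {"x":0,"y":0,"z":0,"rx":0,"ry":0,"rz":-1},
  ],
)

```text
clock: 5.15
tool_pos: [0.5222, -0.0443, 0.2951]
orientation: [180.0, 0.0, -84.6]
force: [-0.6, -0.8, 0.3]
opening: 0.0871
gripper_force: 0.0
```

play_rows(
  motion=[
    {"x":0,"y":0,"z":0,"rx":0,"ry":0,"rz":-1},
    {"x":0,"y":0,"z":0,"rx":0,"ry":0,"rz":-1},
    {"x":0,"y":0,"z":0,"rx":0,"ry":0,"rz":-0.25},
    {"x":0,"y":0,"z":0,"rx":1,"ry":0,"rz":0},
    {"x":0,"y":0,"z":0,"rx":1,"ry":0,"rz":0},
    {"x":0,"y":0,"z":0,"rx":0,"ry":0,"rz":0},
    {"x":0,"y":0,"z":0,"rx":0,"ry":0,"rz":0},
  ],
  fingers=0,
)

```text
clock: 6.02
tool_pos: [0.5225, -0.0443, 0.2956]
orientation: [-172.0, -0.0, -75.8]
force: [-0.5, 0.2, 0.5]
opening: 0.0438
gripper_force: 0.0
```

```bash
python3 - <<'E'
from plant import ctrl,cams
import cv2
o=ctrl.get_obs();print(o)
c=cams.get_calibration("wrist");print(c)
i=cams.snapshot("wrist");cv2.imwrite("pics/w1.png",i);cv2.imwrite("pics/w1b.png",cv2.resize(i,(800,500),interpolation=2))
E
```

```text
{'clock': 6.025, 'joint_pos': array([ 16.88239617,  -0.14513181, -19.06914202,   0.41610637,
       -63.12482975,  -2.83802993]), 'qvel': array([-0.00556878,  0.83815843,  0.4134371 ,  0.05347212,  0.14673322,
        0.18005271]), 'tau': array([-6.29677973e-02, -3.06094372e+01,  2.96909058e+01,  7.02319264e+00,
        5.06638885e-01, -2.82742309e-03]), 'tool_pos': array([ 0.52254542, -0.04427892,  0.29558441]), 'orientation': array([-1.72039629e+02, -7.40264072e-04, -7.57933799e+01]), 'force': array([-0.53212345,  0.15425299,  0.47383315]), 'moment': array([-0.07195785,  0.54921339,  0.01630795]), 'gripper_force': 0.0, 'opening': 0.04382500877887433}
{'vertical_fov': 66.86971348401181, 'cx': 320.04453416109857, 'cy': 199.36418382887922, 'position': array([ 0.52432668, -0.12856502,  0.43328924]), 'rotation': array([ -17.44546433,    7.8848018 , -165.80701499])}
```

View pics/w1b.png

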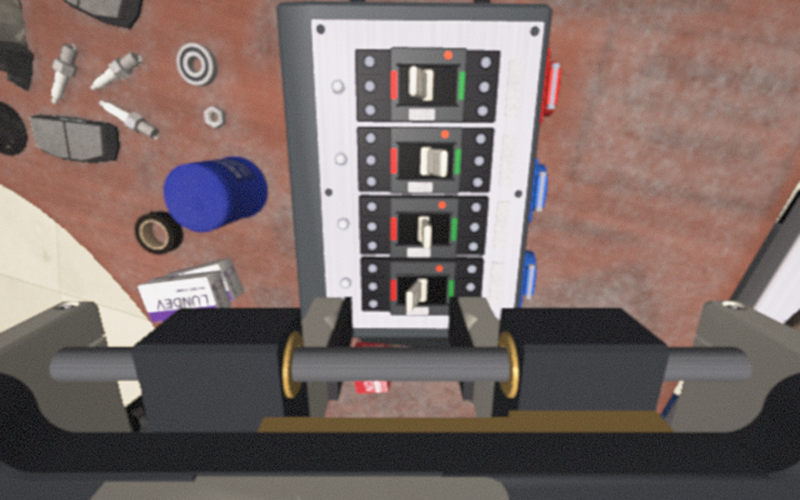

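The wrist view confirms it: from the top (-y) the handles are on, off, tripped at about (425,232), and on. I'll enlarge this for a precise refit.

```bash
python3 - <<'E'
import cv2
cv2.imwrite("pics/w1c.png",cv2.resize(cv2.imread("pics/w1.png")[30:255,270:415],None,fx=2.6*1,fy=2.6,interpolation=cv2.INTER_CUBIC))
E
```

```text
(no output)
```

View pics/w1c.png

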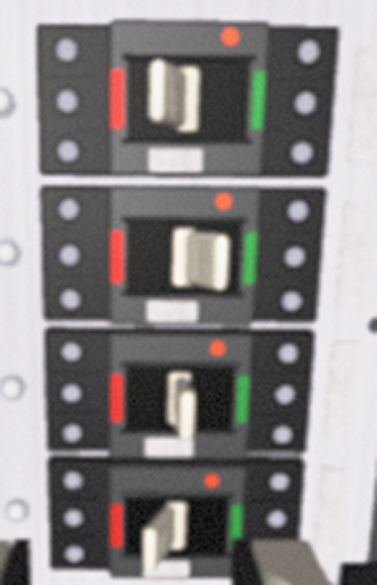

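The crop gives case corners for all four breakers, with the tripped handle's tip at crop (188,414). I'll refit with these points.

```bash
cat >fit.py <<'E'
from h import *
from plant import cams,ctrl
from scipy.optimize import least_squares
c=dict(cams.get_calibration("wrist"))
def cr(i,s,t): return s*.058*u+((i-1.5)*.058+t*.0275)*yv+.010*n
D=[(0,1,-1,38,26),(0,-1,-1,338,30),(0,1,1,41,174),(0,-1,1,329,177),(1,1,-1,41,188),(1,-1,-1,326,190),(1,1,1,45,320),(1,-1,1,317,323),
(2,1,-1,46,330),(2,-1,-1,314,333),(2,1,1,48,450),(2,-1,1,312,455),(3,1,-1,49,459),(3,-1,-1,303,462),(3,1,1,51,568)]
M=np.array([cr(*d[:3]) for d in D]);A=np.array([d[3:] for d in D])/2.6+[270,30]-.3
T=np.array([188,414])/2.6+[270,30]-.3
def W(p,M): return np.atleast_2d(M)@R.from_euler("z",p[3]).as_matrix().T+p[:3]
def res(p): return np.r_[(proj(c,W(p,M))-A).ravel(),(proj(c,W(p,tip(2,p[4])))-T).ravel()]
s=least_squares(res,[.5376,-.07,.0928,.245,0],loss="soft_l1")
E
python3 - <<'E'
from fit import *
p=s.x;print(p,np.degrees(p[3]));print(res(p).reshape(-1,2).round(1).tolist())
t=W(p,tip(2,p[4]))[0];print("origin",W(p,.029*yv),"tip",t)
o=ctrl.get_obs();Rt=R.from_euler("xyz",o["orientation"],degrees=True).as_matrix()
piv=W(p,.029*yv+.01*n)[0]
print("in tool frame: pivot",Rt.T@(piv-o["tool_pos"]),"tip",Rt.T@(t-o["tool_pos"]),"opening",o["opening"])
Rb=R.from_euler("z",p[3]).as_matrix();print("tool axes vs u,-y,n",Rt.T@Rb@np.array([u,yv,n]).T)
E
```

```text
[ 0.53680925 -0.06964023  0.08798173  0.23931285 -0.03347792] 13.711616418683453
[[-0.2, 0.3], [0.8, -0.1], [0.1, 1.6], [-0.4, 1.5], [0.1, -0.8], [0.5, -0.5], [-0.1, 0.7], [-0.2, 0.4], [-0.4, -0.5], [0.8, -0.8], [-0.1, 0.4], [-2.2, -0.8], [-0.4, -0.6], [1.1, -1.1], [-0.1, 0.1], [0.0, 0.7]]
origin [[ 0.52993524 -0.0414667   0.08798173]] tip [ 0.52218633 -0.04335735  0.13530258]
in tool frame: pivot [-0.00089868  0.0211003   0.19649605] tip [-0.00095557  0.02243884  0.15852538] opening 0.043574412079324776
tool axes vs u,-y,n [[ 0.00866722 -0.9999617  -0.00120784]
 [-0.99981085 -0.00867064  0.00176031]
 [-0.00177072  0.00119271 -0.99984771]]
```

The two fits agree to 1 mm in the plane. I'll shift 22 mm along the tool's y axis and descend about 152 mm, straddling the handle.

play_rows(
  motion=[
    {"x":-0.04,"y":0.88,"z":0,"rx":0,"ry":0,"rz":0},
    {"x":0,"y":0,"z":1,"rx":0,"ry":0,"rz":0},
    {"x":0,"y":0,"z":1,"rx":0,"ry":0,"rz":0},
    {"x":0,"y":0,"z":1,"rx":0,"ry":0,"rz":0},
    {"x":0,"y":0,"z":1,"rx":0,"ry":0,"rz":0},
    {"x":0,"y":0,"z":1,"rx":0,"ry":0,"rz":0},
    {"x":0,"y":0,"z":0.6,"rx":0,"ry":0,"rz":0},
    {"x":0,"y":0,"z":0.5,"rx":0,"ry":0,"rz":0},
    {"x":0,"y":0,"z":0,"rx":0,"ry":0,"rz":0},
  ],
)

```text
clock: 7.2
tool_pos: [0.5215, -0.0435, 0.1406]
orientation: [-172.1, -0.0, -75.8]
force: [-0.8, -0.5, -0.5]
opening: 0.0441
gripper_force: 0.0
```

```bash
python3 - <<'E'
from h import *
from plant import ctrl,cams
import cv2
o=ctrl.get_obs();print(o["clock"],o["tool_pos"],o["force"],o["opening"])
Rt=R.from_euler("xyz",o["orientation"],degrees=True).as_matrix()
for z in(.088,.0928):
    print(Rt.T@(np.array([.5299,-.0415,z])+.048*(R.from_euler("z",.24).as_matrix()@n)-o["tool_pos"]))
a=cams.snapshot("scene");b=cams.snapshot("side");cv2.imwrite("pics/s1.png",a)
f=lambda i,y,x:cv2.resize(i[y:y+100,x:x+80],None,fx=5,fy=5,interpolation=2)
cv2.imwrite("pics/m1.png",np.hstack([f(a,165,265),f(b,140,285)]))
E
```

```text
7.2 [ 0.52150865 -0.04352957  0.14057375] [-0.77355144 -0.54404712 -0.46841075] 0.044086054807031615
[ 3.87399093e-05 -1.19950314e-03  5.26889560e-03]
[ 3.90700509e-05 -1.85990660e-03  5.14543152e-04]
```

View pics/m1.png

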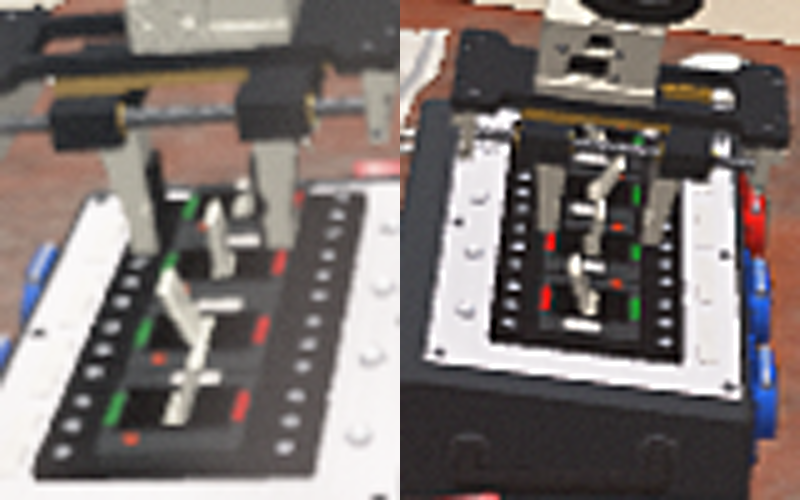

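The fingers straddle the tripped handle at left panel (215,240) and right panel (595,220), with the neighbours clear. I'll push it down-slope (+y tool) in small final steps.

play_rows(
  motion=[
    {"x":0,"y":0.5,"z":0,"rx":0,"ry":0,"rz":0},
    {"x":0,"y":0.3,"z":0,"rx":0,"ry":0,"rz":0},
    {"x":0,"y":0.08,"z":0,"rx":0,"ry":0,"rz":0},
    {"x":0,"y":0.06,"z":0,"rx":0,"ry":0,"rz":0},
    {"x":0,"y":0,"z":0,"rx":0,"ry":0,"rz":0},
  ],
)

```text
clock: 7.92
tool_pos: [0.4992, -0.0492, 0.1381]
orientation: [-172.0, -0.0, -75.8]
force: [0.7, 0.9, 0.1]
opening: 0.0436
gripper_force: 0.0
```

play_rows(
  motion=[
    {"x":0,"y":0.04,"z":0,"rx":0,"ry":0,"rz":0},
    {"x":0,"y":0,"z":0,"rx":0,"ry":0,"rz":0},
  ],
)

```text
clock: 8.18
tool_pos: [0.4983, -0.0494, 0.1379]
orientation: [-172.0, -0.0, -75.8]
force: [0.5, -0.7, 0.1]
opening: 0.0435
gripper_force: 0.1
```

```bash
cat >look.py <<'E'
import sys,cv2,numpy as np
from plant import ctrl,cams
o=ctrl.get_obs();print(o["clock"],o["tool_pos"],o["force"],o["opening"])
a=cams.snapshot("scene");b=cams.snapshot("side")
f=lambda i,y,x:cv2.resize(i[y:y+100,x:x+80],None,fx=5,fy=5,interpolation=2)
cv2.imwrite(sys.argv[1],np.hstack([f(a,165,265),f(b,140,285)]))
E
python3 look.py pics/m2.png
```

```text
8.175 [ 0.49832663 -0.04936808  0.13785754] [ 0.45507709 -0.65941187  0.06790299] 0.04353124779611361
```

View pics/m2.png

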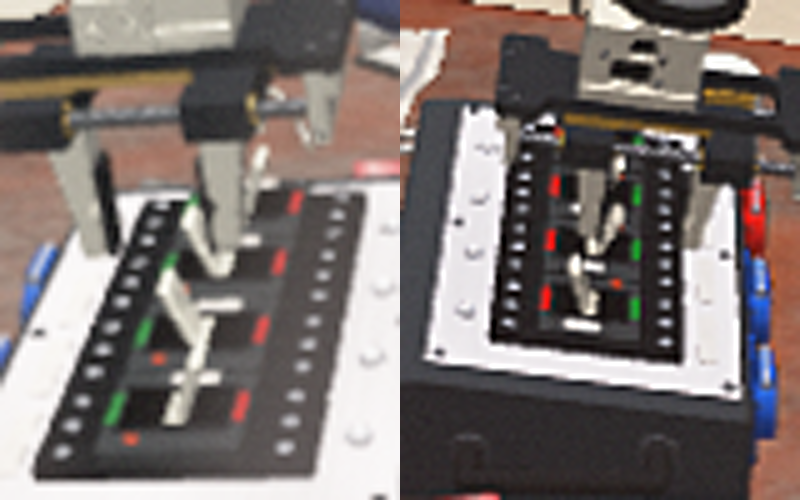

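The tripped handle now leans parallel to the off neighbour, at left panel (190,215). I'll nudge it 1 mm further to confirm the stop, then push back up-slope with the other finger.

play_rows(
  motion=[
    {"x":0,"y":0.05,"z":0,"rx":0,"ry":0,"rz":0},
    {"x":0,"y":0,"z":0,"rx":0,"ry":0,"rz":0},
  ],
)

```text
clock: 8.52
tool_pos: [0.4978, -0.0495, 0.1381]
orientation: [-171.9, -0.0, -75.8]
force: [4.0, 0.9, -0.6]
opening: 0.0442
gripper_force: 1.6
```

play_rows(
  motion=[
    {"x":0,"y":-0.5,"z":0,"rx":0,"ry":0,"rz":0},
    {"x":0,"y":-0.4,"z":0,"rx":0,"ry":0,"rz":0},
    {"x":0,"y":-0.3,"z":0,"rx":0,"ry":0,"rz":0},
    {"x":0,"y":-0.3,"z":0,"rx":0,"ry":0,"rz":0},
    {"x":0,"y":-0.3,"z":0,"rx":0,"ry":0,"rz":0},
    {"x":0,"y":-0.1,"z":0,"rx":0,"ry":0,"rz":0},
    {"x":0,"y":-0.1,"z":0,"rx":0,"ry":0,"rz":0},
    {"x":0,"y":0,"z":0,"rx":0,"ry":0,"rz":0},
  ],
)

```text
clock: 9.52
tool_pos: [0.5451, -0.0375, 0.1447]
orientation: [-172.0, 0.0, -75.8]
force: [0.6, -0.3, 0.2]
opening: 0.0438
gripper_force: 0.0
```

play_rows(
  motion=[
    {"x":0,"y":-0.06,"z":0,"rx":0,"ry":0,"rz":0},
    {"x":0,"y":-0.04,"z":0,"rx":0,"ry":0,"rz":0},
    {"x":0,"y":0,"z":0,"rx":0,"ry":0,"rz":0},
  ],
)

```text
clock: 9.9
tool_pos: [0.5474, -0.0369, 0.1451]
orientation: [-172.0, 0.0, -75.8]
force: [0.0, -0.1, -0.9]
opening: 0.0442
gripper_force: 0.0
```

```bash
python3 look.py pics/m3.png
```

```text
9.9 [ 0.5474237  -0.03693096  0.14507439] [ 0.04558708 -0.13680858 -0.87375625] 0.04416932209555772
```

View pics/m3.png

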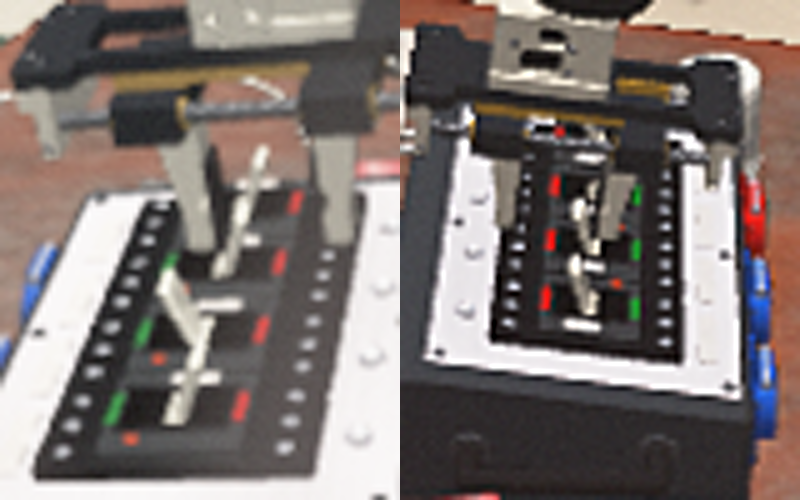

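The 4 N reading confirmed the off stop, and the handle now leans to the red mark, parallel to its on neighbours. I'll nudge it gently to confirm the on stop, then recentre and withdraw.

play_rows(
  motion=[
    {"x":0,"y":-0.06,"z":0,"rx":0,"ry":0,"rz":0},
    {"x":0,"y":0,"z":0,"rx":0,"ry":0,"rz":0},
  ],
)

```text
clock: 10.25
tool_pos: [0.5484, -0.0367, 0.145]
orientation: [-172.1, 0.0, -75.8]
force: [-1.1, -0.6, 0.9]
opening: 0.0439
gripper_force: 0.8
```

play_rows(
  motion=[
    {"x":0,"y":-0.05,"z":0,"rx":0,"ry":0,"rz":0},
    {"x":0,"y":0,"z":0,"rx":0,"ry":0,"rz":0},
  ],
)

```text
clock: 10.5
tool_pos: [0.5487, -0.0367, 0.1449]
orientation: [-172.2, 0.0, -75.8]
force: [-5.7, -0.7, 2.4]
opening: 0.0441
gripper_force: 2.8
```

play_rows(
  motion=[
    {"x":0,"y":0.4,"z":0,"rx":0,"ry":0,"rz":0},
    {"x":0,"y":0,"z":-0.8,"rx":0,"ry":0,"rz":0},
    {"x":0,"y":0,"z":-1,"rx":0,"ry":0,"rz":0},
    {"x":0,"y":0,"z":-1,"rx":0,"ry":0,"rz":0},
    {"x":0,"y":0,"z":-1,"rx":0,"ry":0,"rz":0},
    {"x":0,"y":0,"z":-1,"rx":0,"ry":0,"rz":0},
    {"x":0,"y":0,"z":-1,"rx":0,"ry":0,"rz":0},
    {"x":0,"y":0,"z":-1,"rx":0,"ry":0,"rz":0},
    {"x":0,"y":0,"z":0,"rx":0,"ry":0,"rz":0},
    {"x":0,"y":0,"z":0,"rx":0,"ry":0,"rz":0},
  ],
)

```text
clock: 11.75
tool_pos: [0.5172, -0.0445, 0.312]
orientation: [-172.0, 0.0, -75.8]
force: [0.5, 0.4, -0.3]
opening: 0.044
gripper_force: 0.0
```

```bash
python3 - <<'E'
from h import *
from plant import cams
for nm in("scene","side"):
    c=cams.get_calibration(nm);i=cams.snapshot(nm).astype(int)
    for k in range(4):
        r=[]
        for a in(-.35,0,.35):
            P=tip(k,a)-.008*(np.cos(a)*n+np.sin(a)*u)
            x,y=proj(c,R.from_euler("z",.243).as_matrix()@P+[.5372,-.0698,.091])[0]
            r.append(int(i[int(round(y))-1:int(round(y))+2,int(round(x))-1:int(round(x))+2].mean()))
        print(nm,k,r)
E
```

```text
scene 0 [78, 95, 194]
scene 1 [195, 93, 105]
scene 2 [90, 86, 169]
scene 3 [124, 129, 171]
side 0 [83, 87, 117]
side 1 [151, 91, 69]
side 2 [61, 55, 121]
side 3 [70, 64, 135]
```

Both views show breaker 2 on, breakers 0 and 3 still on, and breaker 1 still off. I'll hand it in.

```bash
python3 -c "
from plant import workorder
print(workorder.close_job())"
```

```text
the job is handed in; nothing more can be done
None
```

I reset the tripped breaker (third from the -y end), pushing it fully off and then fully on; camera checks show the other three handles unchanged, the fingertips ended about 15 cm clear, and the job is handed in at about 12 s.

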